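# Check a pinned frame for squareness with a diagonal slide rule

## Task

Check whether the small aluminium frame is square: with the blue foot of the slide rule held in the inside corner at the green dot, lightly push its slide out until the red tip is pressed right into the opposite corner, and note how far it reaches; then measure the other diagonal the same way with the foot in the corner at the yellow dot. Finally leave the rule lying flat in the frame across the longer of the two diagonals, its foot in the dotted corner and its tip out in the opposite corner, to show where the clamp must go (if they agree within about 3 mm either will do). Press gently, never over 25 N, so that the frame is not forced, and leave the other things on the bench where they are.

Things in the scene. Friction and masses are not known exactly. Their poses are not given: they have to be found in the camera images.
- frame: flat square frame of 4 aluminium bars 18 mm wide, 12 high, on the bench; opening about 147 mm square. Origin on the bench at its middle, +x from the clamped bar (the one with 2 clamps and dots) to the far bar, +y to the green end, z up. Up to 0.09 rad out of square: the side bars lean, the far bar shifts along y by up to 13 mm either way (not reported; too stiff to move), its inner face staying at x = 73 to 74 mm
- green_corner (a point): bench point where the foot's centre stands when seated in the inside corner at the green dot (within 0.7 mm): frame x -68.5, y +68.5 mm. The tip then seats in the opposite corner with its centre at frame x = 68, y = -68.5 mm plus the unknown shift of up to 13 mm either way
- yellow_corner (a point): the same for the corner at the yellow dot: frame x -68.5, y -68.5 mm. The tip then seats at frame x = 68, y = +68.5 mm plus the same unknown shift
- rule_grip (a point): centre of the slide rule's black grip block (30 mm along the rule, 14 wide, 32 high), 32 mm above the bench at rest. x axis along the rule from foot to tip, z up. The block floats 8 mm up and down on a post on the slide: lifted over 8 mm it carries the rule (about 0.35 kg); at 34 to 38 mm the rule rests freely on the bench. The tip is 75 mm from it along +x
- rule_foot (a point): underside centre of the blue foot pin (10 mm diameter, 14 high) at the end of the rule's fixed part; it lies 75 mm plus the slide reading behind the grip along the rule. The fixed part (beam 20 mm wide, 9 high) stays put while it rests on the bench but is dragged along with the slide if held clear of it
- rule_tip: red tip pin (10 mm diameter, 13 high) at the end of the slide; origin at its underside centre, 1 mm above the bench when the rule lies flat
- rule_slide (a joint): how far the slide is out, 0 (shut, at its stop) to 0.075 m, growing outward; foot and tip centres are 0.150 m + this apart. 0.15 N of friction; stays where left. About 0.044 in a square frame, 0.035 to 0.053 if out of square
- loupe: black eye loupe, 39 mm wide, 34 mm high, standing on the bench; bystander
- calculator: dark calculator, 140 x 88 x 21 mm; bystander
- gauge_block_1: ground steel gauge block, 35 x 30 x 9 mm; bystander
Mind the look-alikes: they are no part of the job. What is shaped like the part that bears rule_grip but orange is not meant.

How it is judged:
By the outcome, as a careful person would: the job done as asked, in the order asked, and still so for the second after the job is handed in, with the robot touching nothing.
It also fails if it takes over 72 s, if anything falls off the work surface, if the arm or the gripper's body presses on something with over 40 N, if the wrist force passes 120 N, or if a joint passes its speed limit or range.

## Robot

A 6-joint arm with a two-finger parallel gripper is mounted at the origin on a cart in front of the work surface, level with it; the furniture and walls round the work are solid. World frame = base frame: x ahead of the robot, y to its left, z up, the work surface at z = 0. Lengths are in m, angles in degrees, forces in N, time in s.
With the tool pointing down it reaches from about 0.375 to 0.9 m from the base axis. Payload 3.1 kg.
Tool frame: the origin (TCP) lies between the finger pads; the fingertips stand 22 mm ahead of it and the grasp point (between the pads) lies 3 mm ahead of it (bot.tip_extent is the distance from the TCP to the fingertips, in m); y points along the fingers, z is the direction in which the jaws open and shut, and the axes are right-handed (so a half turn about y gives the same grasp; the last joint's range is limited). The gripper opens to 87 mm and grips with 3 to 60 N. Pads are 19 mm wide; open, the fingers measure 117 mm over their backs; the gripper's body (75 mm by 190 mm) begins 51 mm behind the grasp point.
Start: joints at [52.855, 30.224, 82.088, -0, 67.689, -10.227], TCP at [0.283, 0.557, 0.245] pointing down, gripper open.
Joint ranges: [-176.69, 176.69], [-43.24, 126.21], [12.49, 139.97], [-82, 262], [0, 151.66], [-163.58, 163.58]. Speed limits (degrees/s): [159.86, 159.86, 180, 180, 180, 180].

## Interface

Orientations are given as a 3x3 rotation matrix whose columns are the frame's x, y, z axes.
In Python, from rig import bot, eyes, models gives the robot as it stands. The module is installed in compiled form; this text tells all that it offers.
- The arm moves only by the tool arm_command, never from a script. Its arguments are lists of equal length, an entry for each row: "translation": the shift along the tool's x, y, z each as a share of 0.08 m, from -1 to 1, a list of three; "rotation": the turn, a rotation vector about the tool's x, y, z each as a share of 60 degrees, from -1 to 1, a list of three; "grip": the closure, from -1 (fully open) to 1 (shut), so that 0 is half open. In form: {"translation": [[x, y, z], ...], "rotation": [[rx, ry, rz], ...], "grip": [grip, ...]}. A call has 1 to 5 rows; each row is the pose to reach, as a shift and turn from the pose commanded when the call began, along the tool's axes at that moment; what a row does not reach only later rows make up. A row lasts 1/10 s, in which the tool goes at most 50 mm and 8.59 degrees, less where a joint would pass 70% of its speed; a pose out of reach is approached as far as the arm can. A call with a number of a shift or a turn outside -1 to 1 is refused whole. A call with a gripper value outside its range is refused whole. The fingers move at their own pace and stop on an object; the grip force is fixed at half the most. Time passes only in rows, so rows that repeat a pose let the fingers close. It gives the time, the measured TCP pose, the force and the opening at its end, in the units of the state.
- bot.read_state(): the state, without advancing time (a new reading comes with each control period).
- eyes.capture(name): name is "scene" or "top"; returns a dict with "image" (420x560x3 uint8, blue, green, red), "mtx" (3x3 intrinsics, pixels), "dist_coeffs" ([k1, k2, p1, p2, k3] as OpenCV has them; the pictures are not rectified), "rvec" (rotation vector, rad) and "tvec" (3), from world to camera coordinates, as OpenCV has them. Camera axes: x right, y down, z forward; pixel columns grow to the right and rows downward; lengths in m; the calibration is good to about 2 mm. A picture is of the moment at which its call begins. There is no depth.
- bot.hand_in(): hands the job in, once; it reports no verdict.
Trained networks look in the newest picture that a camera, given by its name, has taken for a name from the list of things; names that differ only in an ending like _2 or _b are one class to them, and where a whole thing is asked for, a point or a joint stands for the part that bears it (a point fixed in the world has none). Each returns a list of dicts, best first, with "conf" (0 to 1); they miss things now and then, are a little off and sometimes report something else, mostly with a low value. They report only what shows in the picture. A call takes as long as a camera call. They do not tell look-alikes from the thing itself.
- models.recognise(camera, thing): "extent" ([left, top, right, bottom] as shares, 0 to 1, of the picture: columns of its width, rows of its height, round what is visible of it).
- models.spot_point(camera, thing): "point" ([column, row] as shares, 0 to 1, of the picture: columns of its width, rows of its height: a listed point, or the origin of a listed thing).
The state is a dict: "time_s": time; "joint_positions": joint angles; "qvel": joint speeds; "tau": joint torques, N m; "position": TCP position; "tcp_rot": TCP orientation; "force": force on the tool from outside, world axes, zero at the start; "moment": the same for the moment, N m; "opening": opening from 0.0 (shut) to 1.0 (fully open).
Only numpy, scipy, OpenCV 4.12 (cv2) and the standard library are available. Lean on these libraries where they do the work, as an engineer would, in place of code of your own. Each camera call takes 0.05 s, during which the arm holds its last target. There are 200 camera calls.

## Working session

There is one attempt and no reset: what is moved stays moved. The work goes in short steps, Python scripts to look and compute and a tool call to move; the robot and the scene stay as the last step left them, time stands still between calls to the robot, and variables do not carry over. Pictures are saved under pics/ and viewed, about 8 in all and at most 12, crops included, and the job is handed in when it is done.

Besides the shell and the picture viewer there is one more tool, called after ">>>" as name(argument=value, ...), one argument or row to a line, values as JSON. arm_command: Moves the arm, as the interface text tells. Shift numbers are shares of 0.08 m and turn numbers shares of 60 degrees, none past 1 either way. Its arguments: {"type":"object","properties":{"translation":{"type":"array"},"rotation":{"type":"array"},"grip":{"type":"array"}},"required":["translation","rotation","grip"]}

```bash
mkdir -p pics
cat > h.py <<'E'
from rig import bot, eyes, models
import numpy as np, cv2
def cap(n):
    return eyes.capture(n)
def ray(c,uv):
    p=cv2.undistortPoints(np.array([[uv]],float),c['mtx'],c['dist_coeffs'])[0,0]
    R=cv2.Rodrigues(np.array(c['rvec'],float))[0]; t=np.array(c['tvec'],float).ravel()
    return -R.T@t, R.T@np.array([p[0],p[1],1])
def atz(c,uv,z):
    o,d=ray(c,uv); return o+d*(z-o[2])/d[2]
def tri(c1,u1,c2,u2):
    o1,d1=ray(c1,u1);o2,d2=ray(c2,u2)
    s=np.linalg.lstsq(np.c_[d1,-d2],o2-o1,rcond=None)[0]
    a,b=o1+s[0]*d1,o2+s[1]*d2
    return (a+b)/2,np.linalg.norm(a-b)
def proj(c,P):
    return cv2.projectPoints(np.array(P,float).reshape(-1,3),np.array(c['rvec'],float),np.array(c['tvec'],float),c['mtx'],np.array(c['dist_coeffs'],float))[0][:,0]
S=np.array([560,420])
E
python3 - <<'E'
from h import *
C={n:cap(n) for n in('scene','top')}
for n in C:
    cv2.imwrite(f'pics/{n}0.png',C[n]['image'])
    o,d=ray(C[n],(280,210)); print(n,o.round(3),d.round(2))
pts={}
for t in ['frame','green_corner','yellow_corner','rule_grip','rule_foot','rule_tip','loupe','calculator','gauge_block_1']:
    for n in C:
        for r in models.spot_point(n,t)[:3]:
            uv=np.array(r['point'])*S
            print(t,n,round(r['conf'],2),uv.round(1),atz(C[n],uv,0).round(3))
            pts.setdefault((t,n),uv)
    if (t,'scene') in pts and (t,'top') in pts: print('  tri',*[np.round(x,4) for x in tri(C['scene'],pts[t,'scene'],C['top'],pts[t,'top'])])
print(bot.read_state()['tcp_rot'])
E
```

```text
scene [-0.065  0.988  0.55 ] [ 0.57 -0.68 -0.46]
top [0.432 0.217 1.055] [ 0.19 -0.01 -0.98]
green_corner scene 0.79 [321.5 234.4] [0.461 0.202 0.   ]
green_corner scene 0.21 [212.3 250. ] [0.61  0.421 0.   ]
green_corner top 0.82 [281.4 286.1] [0.449 0.206 0.   ]
  tri [0.452  0.2077 0.0057] 0.0074
yellow_corner scene 0.95 [362.7 221.1] [0.419 0.077 0.   ]
yellow_corner top 0.66 [337.4 295.1] [0.425 0.071 0.   ]
  tri [ 0.4244  0.0701 -0.0049] 0.0021
rule_grip scene 0.66 [231.2 244.1] [0.595 0.375 0.   ]
rule_grip scene 0.49 [227.6 206.6] [0.742 0.245 0.   ]
rule_grip scene 0.48 [215.1 289.6] [0.496 0.517 0.   ]
rule_grip top 0.62 [190.5 246.4] [0.548 0.426 0.   ]
rule_grip top 0.57 [139.1 282.4] [0.463 0.548 0.   ]
rule_grip top 0.23 [198.3 279.9] [0.467 0.406 0.   ]
  tri [0.5451 0.4195 0.0403] 0.0037
rule_foot scene 0.95 [207.6 283. ] [0.524 0.512 0.   ]
rule_foot scene 0.9 [265.6 270.5] [0.463 0.403 0.   ]
rule_foot top 0.91 [156.7 256.9] [0.524 0.508 0.   ]
rule_foot top 0.7 [199.6 279.2] [0.468 0.403 0.   ]
rule_foot top 0.36 [343.5 158.8] [0.767 0.042 0.   ]
  tri [ 0.5248  0.5095 -0.0019] 0.0026
rule_tip scene 0.6 [222.1 327.2] [0.407 0.582 0.   ]
rule_tip scene 0.57 [210.9 251.4] [0.608 0.427 0.   ]
loupe scene 0.21 [326.3 220.5] [0.492 0.136 0.   ]
loupe top 0.49 [377.3 161.8] [ 0.758 -0.045  0.   ]
  tri [ 0.745  -0.1201 -0.1762] 0.1463
calculator scene 0.77 [227.3 208.2] [0.736 0.252 0.   ]
calculator top 0.94 [263. 167.] [0.748 0.247 0.   ]
  tri [ 0.747   0.2459 -0.0055] 0.0053
gauge_block_1 top 0.43 [343.7 155.1] [0.776 0.041 0.   ]
[[ 8.91660620e-01  9.48033719e-06  4.52704471e-01]
 [-4.52704471e-01 -1.86860099e-05  8.91660620e-01]
 [ 1.69124836e-05 -1.00000000e+00 -1.23697882e-05]]
```

```bash
python3 -c "
import cv2,numpy as np
a=cv2.imread('pics/scene0.png');b=cv2.imread('pics/top0.png')
cv2.imwrite('pics/top0b.png',cv2.resize(b,(800,600)))
cv2.imwrite('pics/scene0b.png',cv2.resize(a,(800,600)))"
```

```text
(no output)
```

View pics/scene0b.png

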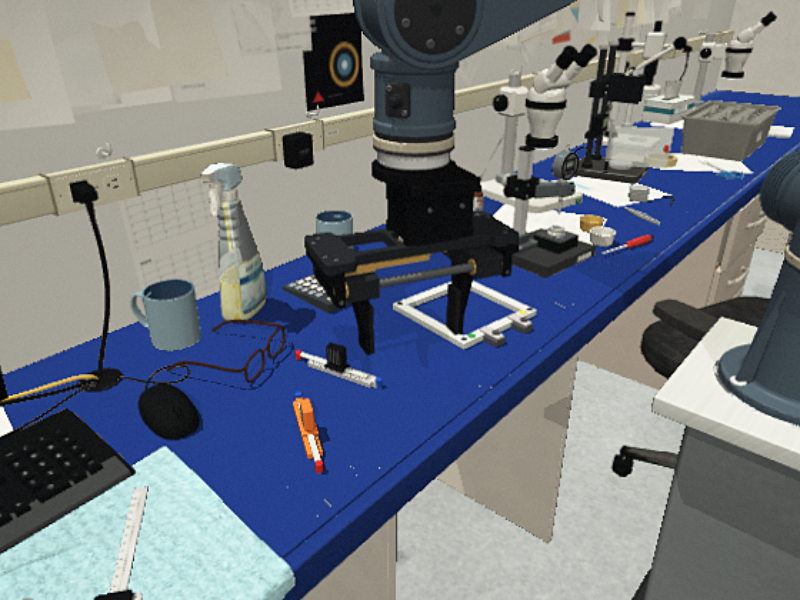

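View pics/top0b.png

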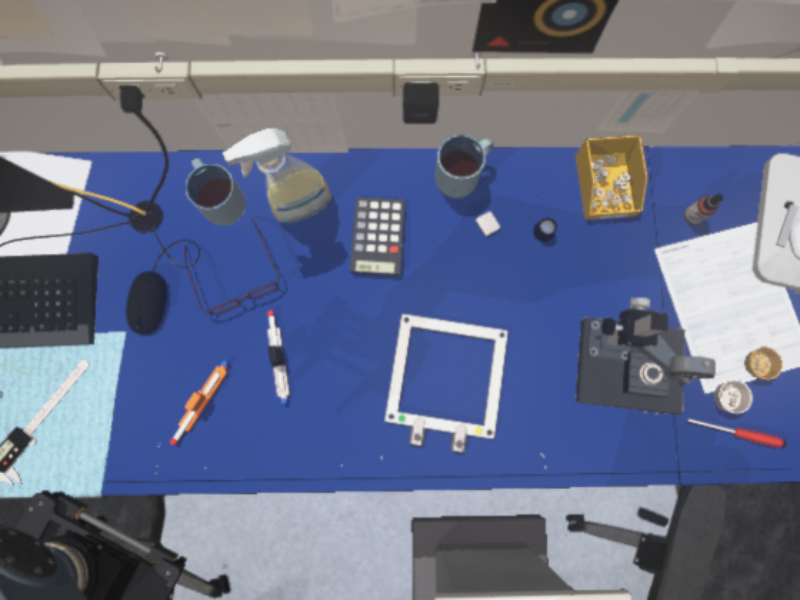

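Candidates for the grip: the black block on the white rule, at scene (236,250) and top (195,250), and the orange one, at scene (215,295) and top (140,280). The calculator and loupe are also dark. I choose the black block and will check it in a close crop.

Run:
```python
import cv2,numpy as np
b=cv2.imread('pics/top0.png');a=cv2.imread('pics/scene0.png')
r=lambda im,x0,x1,y0,y1,w,h:cv2.resize(im[y0:y1,x0:x1],(w,h),interpolation=cv2.INTER_CUBIC)
L=r(b,265,365,215,320,500,525); R1=r(b,175,215,210,290,150,300); R2=r(a,200,275,235,280,300,180)
o=np.zeros((525,800,3),np.uint8); o[:, :500]=L; o[:300,500:650]=R1; o[310:490,500:]=R2
cv2.imwrite('pics/crop1.png',o)
```

```text
(no output)
```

View pics/crop1.png

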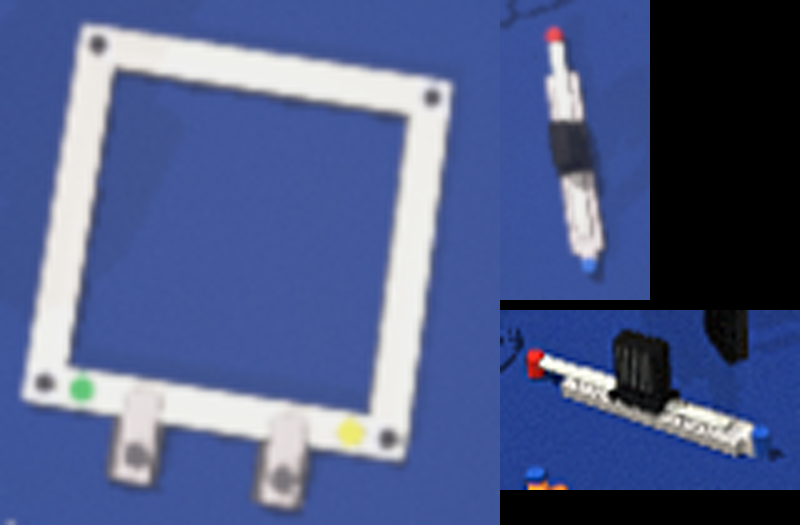

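```bash
cat > meas.py <<'E'
from h import *
from scipy.optimize import minimize
def frame_poly(p):
    x,y,th,s=p; c,sn=np.cos(th),np.sin(th); R=np.array([[c,-sn],[sn,c]])
    side=lambda X,Y:(X,Y+s*(X*1000+68.5)/136.5)
    def q(h): return np.array([np.r_[R@np.array(side(X,Y))+[x,y],.012] for X,Y in[(-h,h),(h,h),(h,-h),(-h,-h)]])
    return q(.0915),q(.0735)
def fit_frame(c,roi,p0):
    im=c['image']; x0,x1,y0,y1=roi; hsv=cv2.cvtColor(im,cv2.COLOR_BGR2HSV)
    # whiteness from blue-minus-red contrast, 0 (blue bench)..1 (white)
    f=im.astype(float); w=np.clip((f[...,2]-65)/(225-65),0,1)[y0:y1,x0:x1]
    def cost(p):
        m=np.zeros(((y1-y0)*8,(x1-x0)*8),np.float32)
        o,i=frame_poly(p)
        for P,v in((o,1),(i,0)):
            uv=(proj(c,P)-[x0-.5,y0-.5])*8-.5
            cv2.fillPoly(m,[np.round(uv*16).astype(np.int32)],float(v),shift=4)
        m=cv2.resize(m,(x1-x0,y1-y0),interpolation=cv2.INTER_AREA)
        ctr=proj(c,np.array([p[0],p[1],0.012]))
        return np.mean(np.minimum((m-w)**2,.5))
    best=minimize(cost,p0,method='Nelder-Mead',options=dict(initial_simplex=np.array([p0]+[np.array(p0)+d for d in np.diag([.004,.004,.03,.006])]),xatol=1e-5,fatol=1e-7,maxiter=800))
    return best.x,best.fun
def blob(im,kind,roi):
    x0,x1,y0,y1=roi; f=im[y0:y1,x0:x1].astype(float); b,g,r=f[...,0],f[...,1],f[...,2]
    w={'red':np.clip(r-np.maximum(b,g)-50,0,None),'blue':np.clip(g-r-25,0,None)*((b>150)&(g>80)),'black':np.clip(70-f.max(2),0,None)}[kind]
    Y,X=np.mgrid[y0:y1,x0:x1]; return np.array([(w*X).sum(),(w*Y).sum()])/w.sum(), (w>0).sum()
E
python3 - <<'E'
from meas import *
c=cap('top'); s=cap('scene')
for p0 in ([.51,.125,-.19,0],[.51,.125,-.15,-.01],[.51,.125,-.22,.01]):
    p,f=fit_frame(c,(262,368,212,308),p0); print(p.round(4),round(f,5))
np.save('frame.npy',p)
print('frame top corners outer in scene px',proj(s,frame_poly(p)[0]).round(1).tolist())
T={k:blob(c['image'],k,(175,215,210,290)) for k in('red','blue','black')}
U={k:blob(s['image'],k,(200,275,235,280)) for k in('red','blue','black')}
for k in T: 
    P,e=tri(c,T[k][0],s,U[k][0]); print(k,T[k],U[k],P.round(4),e.round(4),atz(c,T[k][0],{'red':.012,'blue':.013,'black':.045}[k]).round(4))
E
```

```text
[ 0.5042  0.1289 -0.1833  0.0017] 0.01262
[ 0.504   0.1305 -0.1689 -0.0015] 0.01208
[ 5.040e-01  1.297e-01 -1.727e-01  3.000e-04] 0.01176
frame top corners outer in scene px [[324.2, 239.9], [274.1, 212.0], [323.8, 193.1], [374.8, 216.4]]
red (array([188.9787234 , 219.01519757]), np.int64(10)) (array([208.72162068, 253.20118757]), np.int64(36)) [ 0.6152  0.4311 -0.0054] 0.005 [0.6141 0.4293 0.012 ]
blue (array([198.3492823 , 280.75598086]), np.int64(26)) (array([232.23591549, 270.84507042]), np.int64(21)) [ 0.4899  0.429  -0.0032] 0.0671 [0.4644 0.4032 0.013 ]
black (array([194.54460719, 250.07190413]), np.int64(91)) (array([242.5986661 , 246.80658386]), np.int64(389)) [0.532  0.4069 0.0341] 0.009 [0.5344 0.4078 0.045 ]
```

```bash
cat >> meas.py <<'E'
def edges(c,p,chan=2):
    im=cv2.GaussianBlur(c['image'][...,chan].astype(np.float32),(0,0),.6); out=[]
    for q in frame_poly(p):
        for k in range(4):
            A,B=q[k],q[(k+1)%4]; n=np.array([(B-A)[1],-(B-A)[0],0]); n/=np.linalg.norm(n)
            t=np.linspace(.18,.82,40); pts=[]
            for ti in t:
                if k==3 and q is not None and abs(np.linalg.norm(B-A)-.183)<.004: pass
                base=A+(B-A)*ti; d=np.linspace(-.008,.008,65)
                uv=proj(c,base+d[:,None]*n).astype(np.float32)
                v=cv2.remap(im,uv[None,:,0],uv[None,:,1],cv2.INTER_CUBIC)[0]
                if v.max()-v.min()<60: continue
                h=(v.max()+v.min())/2; z=np.where(np.diff(np.sign(v-h)))[0]
                if len(z)!=1: continue
                i=z[0]; pts.append(np.r_[(base+n*(d[i]+(d[1]-d[0])*(h-v[i])/(v[i+1]-v[i])))[:2]])
            pts=np.array(pts)
            if len(pts)<8: out.append(None); continue
            for _ in range(3):
                m=pts.mean(0); u=np.linalg.svd(pts-m)[2]; r=(pts-m)@u[1]; pts=pts[abs(r)<max(.0006,2*r.std())]
            out.append((m,u[0],len(pts),r.std()))
    return out
E
python3 - <<'E'
from meas import *
c=cap('top'); s=cap('scene')
p=np.load('frame.npy'); E=edges(c,p)
names=['+y side','far','-y side','near']
for i,e in enumerate(E):
    if e: 
        a=np.degrees(np.arctan2(e[1][1],e[1][0])); print('outer' if i<4 else 'inner',names[i%4],e[0].round(4),'ang',round((a+ (90 if i%2 else 0)+45)%180-45,2),e[2],round(e[3]*1e3,2))
def X(a,b):
    t=np.linalg.solve(np.c_[a[1],-b[1]],b[0]-a[0]); return a[0]+a[1]*t[0]
I=E[4:]; 
if all(I):
    Q=[X(I[3],I[0]),X(I[0],I[1]),X(I[1],I[2]),X(I[2],I[3])]; 
    for n,q in zip(['green','farL','farR','yellow'],Q): print(n,q.round(4))
    print('diags',np.linalg.norm(Q[0]-Q[2]),np.linalg.norm(Q[3]-Q[1]),'sides',[np.linalg.norm(Q[k]-Q[k-1]).round(4) for k in range(4)])
O=E[:4]
if all(O):
    Q=[X(O[3],O[0]),X(O[0],O[1]),X(O[1],O[2]),X(O[2],O[3])]; print('outer',np.round(Q,4).tolist())
    print('diags',np.linalg.norm(Q[0]-Q[2]),np.linalg.norm(Q[3]-Q[1]))
im=s['image']
r=blob(im,'red',(200,216,244,262)); k=blob(im,'black',(222,246,236,262)); b=blob(im,'blue',(258,275,262,278)); print(r,k,b)
print('pred block c, red, blue', proj(s,[[.539,.416,.032],[.6141,.4293,.008],[.4644,.4032,.011]]).round(1).tolist(), 'top',proj(c,[.539,.416,.032]).round(1))
print(tri(c,blob(c['image'],'red',(180,196,212,226))[0],s,r[0]),tri(c,blob(c['image'],'blue',(190,206,274,288))[0],s,b[0]))
kc=blob(c['image'],'black',(175,215,235,265)); print(kc,tri(c,kc[0],s,k[0]))
E
```

```text
outer +y side [0.5198 0.2203] ang -9.99 40 0.17
outer far [0.5947 0.1142] ang -9.98 40 0.16
outer -y side [0.4883 0.0391] ang -9.92 40 0.23
outer near [0.4137 0.1463] ang -9.9 29 0.19
inner +y side [0.5166 0.2017] ang -9.92 40 0.2
inner far [0.5756 0.1175] ang -9.96 40 0.14
inner -y side [0.4916 0.0583] ang -9.88 40 0.13
inner near [0.4324 0.1422] ang -10.02 40 0.18
green [0.4451 0.2142]
farL [0.5882 0.1891]
farR [0.563  0.0458]
yellow [0.4197 0.0708]
diags 0.20555510776904623 0.2058816117573055 sides [np.float64(0.1456), np.float64(0.1453), np.float64(0.1455), np.float64(0.1454)]
outer [[0.4294, 0.2362], [0.6106, 0.2043], [0.5788, 0.0233], [0.3978, 0.055]]
diags 0.26004603531907045 0.2599803877269133
(array([208.12728044, 247.71828596]), np.int64(25)) (array([235.7162633 , 250.55381863]), np.int64(250)) (array([264.60377358, 264.99622642]), np.int64(10))
pred block c, red, blue [[235.4, 247.8], [208.2, 247.8], [265.0, 266.1]] top [[192.1 248.7]]
(array([0.6143885 , 0.42969651, 0.00841583]), np.float64(0.0008940046506023658)) (array([0.46474859, 0.40390588, 0.01388384]), np.float64(0.00027967423960955143))
(array([194.56550802, 250.10160428]), np.int64(90)) (array([0.53822375, 0.41318438, 0.02359772]), np.float64(0.004287483294620869))
```

The crop confirms the black block on a white rule with a blue foot (lower right) and a red tip (upper left). The orange rule is separate. The frame looks close to square: centre (0.504, 0.130), yaw -9.95°. Rule grip centre is (0.540, 0.417), yaw 9.8°. Now approaching.

>>> arm_command(
  translation=[
    [0.5,0.25,0],
    [1,0.5,0],
    [1,0.5,0],
  ],
  rotation=[
    [0,0,0],
    [0,0,0],
    [0,0,0],
  ],
  grip=[0,0,0],
)

```text
time_s: 1.5
position: [0.3574, 0.518, 0.2018]
tcp_rot: [[0.89, -0.001, 0.457], [-0.457, -0.004, 0.89], [0.001, -1.0, -0.004]]
force: [-1.5, -1.3, 0.3]
opening: 0.812
```

>>> arm_command(
  translation=[
    [0.5,0.25,0],
    [1,0.5,0],
  ],
  rotation=[
    [0,0,0],
    [0,0,0],
  ],
  grip=[0,0],
)

```text
time_s: 1.7
position: [0.4259, 0.4855, 0.165]
tcp_rot: [[0.893, 0.001, 0.451], [-0.451, 0.002, 0.893], [0.0, -1.0, 0.002]]
force: [-0.2, 0.0, 0.1]
opening: 0.635
```

>>> arm_command(
  translation=[
    [0.5,0.25,0],
    [1,0.5,0],
  ],
  rotation=[
    [0,0,0],
    [0,0,0],
  ],
  grip=[0,0],
)

```text
time_s: 1.9
position: [0.4979, 0.4485, 0.1243]
tcp_rot: [[0.892, 0.0, 0.452], [-0.452, 0.001, 0.892], [0.0, -1.0, 0.001]]
force: [-0.4, -0.4, -1.1]
opening: 0.521
```

>>> arm_command(
  translation=[
    [0.3,0,-0.05],
    [0.652,0,-0.11],
    [0.652,0,-0.11],
    [0.652,0,-0.11],
    [0.652,0,-0.11],
  ],
  rotation=[
    [0,-0.12,0],
    [0,-0.24,0],
    [0,-0.36,0],
    [0,-0.48,0],
    [0,-0.611,0],
  ],
  grip=[0,0,0,0,0],
)

```text
time_s: 2.4
position: [0.5395, 0.4173, 0.1247]
tcp_rot: [[0.985, -0.0, -0.174], [0.174, 0.0, 0.985], [-0.0, -1.0, 0.0]]
force: [0.9, -0.1, 0.4]
opening: 0.499
```

>>> arm_command(
  translation=[
    [0,0.4,0],
    [0,0.8,0],
    [0,1,0],
  ],
  rotation=[
    [0,0,0],
    [0,0,0],
    [0,0,0],
  ],
  grip=[0,0,0],
)

```text
time_s: 2.7
position: [0.5377, 0.4168, 0.0422]
tcp_rot: [[0.986, -0.004, -0.169], [0.169, -0.002, 0.986], [-0.004, -1.0, -0.001]]
force: [-0.5, -0.4, -0.6]
opening: 0.499
```

>>> arm_command(
  translation=[
    [0,0.05,0],
    [0,0.05,0],
  ],
  rotation=[
    [0,0,0],
    [0,0,0],
  ],
  grip=[0,0],
)

```text
time_s: 2.9
position: [0.5394, 0.4174, 0.0404]
tcp_rot: [[0.986, -0.0, -0.169], [0.169, -0.0, 0.986], [-0.0, -1.0, -0.0]]
force: [0.4, -0.9, 0.3]
opening: 0.5
```

Run:
```python
from h import *
s=cap('scene');t=cap('top')
a=cv2.resize(s['image'][190:290,180:300],(480,400),interpolation=cv2.INTER_CUBIC)
b=cv2.resize(t['image'][200:300,150:230],(320,400),interpolation=cv2.INTER_CUBIC)
cv2.imwrite('pics/pre.png',np.hstack([a,b])); st=bot.read_state();print(st['position'],st['force'])
```

```text
[0.54039238 0.41788414 0.04195017] [ 0.18560064 -0.03409528  0.86943959]
```

View pics/pre.png

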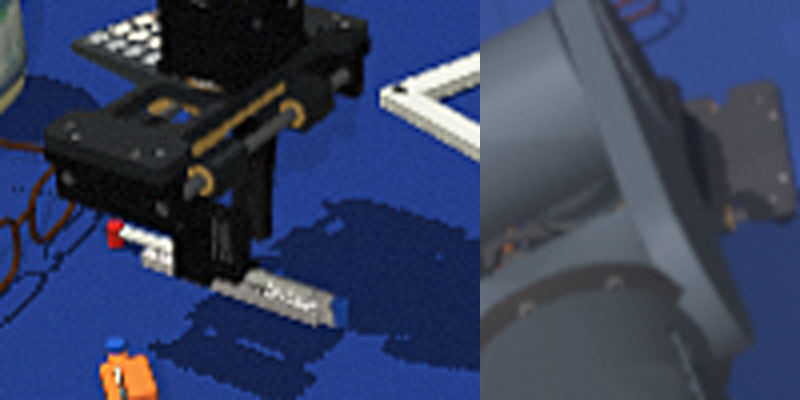

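The fingers straddle the block, which shows at crop (228,240) between the fingers at (195,230) and (258,200). The rule's red tip is to the left. Closing.

>>> arm_command(
  translation=[
    [0,0,0],
    [0,0,0],
    [0,0,0],
    [0,0,0],
    [0,0,0],
  ],
  rotation=[
    [0,0,0],
    [0,0,0],
    [0,0,0],
    [0,0,0],
    [0,0,0],
  ],
  grip=[1,1,1,1,1],
)

```text
time_s: 3.5
position: [0.5395, 0.4171, 0.0408]
tcp_rot: [[0.986, 0.0, -0.169], [0.169, -0.0, 0.986], [0.0, -1.0, -0.0]]
force: [-0.8, -0.9, 1.2]
opening: 0.159
```

>>> arm_command(
  translation=[
    [0,-0.1,0],
    [0,-0.2,0],
    [0,-0.3,0],
    [0,-0.4,0],
    [0,-0.4,0],
  ],
  rotation=[
    [0,0,0],
    [0,0,0],
    [0,0,0],
    [0,0,0],
    [0,0,0],
  ],
  grip=[1,1,1,1,1],
)

```text
time_s: 4.0
position: [0.5402, 0.4176, 0.0742]
tcp_rot: [[0.986, 0.002, -0.169], [0.169, 0.001, 0.986], [0.003, -1.0, 0.001]]
force: [-0.2, -0.8, -3.0]
opening: 0.164
```

>>> arm_command(
  translation=[
    [-0.03,0,-0.1],
    [-0.09,0,-0.25],
    [-0.15,0,-0.43],
    [-0.21,0,-0.63],
    [-0.28,0,-0.83],
  ],
  rotation=[
    [0,0,0],
    [0,0,0],
    [0,0,0],
    [0,0,0],
    [0,0,0],
  ],
  grip=[1,1,1,1,1],
)

```text
time_s: 4.5
position: [0.5279, 0.3459, 0.0722]
tcp_rot: [[0.986, -0.001, -0.169], [0.169, -0.001, 0.986], [-0.001, -1.0, -0.001]]
force: [0.8, -0.9, -4.0]
opening: 0.155
```

>>> arm_command(
  translation=[
    [-0.07,0,-0.2],
    [-0.14,0,-0.41],
    [-0.21,0,-0.62],
    [-0.28,0,-0.83],
  ],
  rotation=[
    [0,0,0],
    [0,0,0],
    [0,0,0],
    [0,0,0],
  ],
  grip=[1,1,1,1],
)

```text
time_s: 4.9
position: [0.5172, 0.2768, 0.0725]
tcp_rot: [[0.986, -0.001, -0.169], [0.169, -0.0, 0.986], [-0.001, -1.0, -0.0]]
force: [0.1, -0.1, -4.0]
opening: 0.155
```

>>> arm_command(
  translation=[
    [-0.07,0,-0.2],
    [-0.14,0,-0.41],
    [-0.21,0,-0.62],
    [-0.28,0,-0.83],
  ],
  rotation=[
    [0,0,0],
    [0,0,0],
    [0,0,0],
    [0,0,0],
  ],
  grip=[1,1,1,1],
)

```text
time_s: 5.3
position: [0.5067, 0.2081, 0.0726]
tcp_rot: [[0.986, 0.0, -0.169], [0.169, 0.0, 0.986], [0.0, -1.0, -0.0]]
force: [0.1, 0.1, -3.3]
opening: 0.157
```

>>> arm_command(
  translation=[
    [-0.07,0,-0.2],
    [-0.14,0,-0.4],
    [-0.2,0,-0.58],
    [-0.25,0,-0.73],
    [-0.28,0,-0.83],
  ],
  rotation=[
    [0,0,0],
    [0,0,0],
    [0,0,0],
    [0,0,0],
    [0,0,0],
  ],
  grip=[1,1,1,1,1],
)

```text
time_s: 5.8
position: [0.4959, 0.139, 0.0726]
tcp_rot: [[0.986, -0.0, -0.168], [0.168, -0.0, 0.986], [-0.0, -1.0, -0.0]]
force: [-0.4, -0.1, -3.2]
opening: 0.158
```

>>> arm_command(
  translation=[
    [0,0,0],
    [0,0,0],
    [0,0,0],
    [0,0,0],
    [0,0,0],
  ],
  rotation=[
    [0,0.07,0],
    [0,0.18,0],
    [0,0.3,0],
    [0,0.42,0],
    [0,0.54,0],
  ],
  grip=[1,1,1,1,1],
)

```text
time_s: 6.3
position: [0.4963, 0.1402, 0.0726]
tcp_rot: [[0.921, 0.0, 0.39], [-0.39, 0.0, 0.921], [0.0, -1.0, 0.0]]
force: [-0.1, 0.4, -2.9]
opening: 0.156
```

>>> arm_command(
  translation=[
    [0,0,0],
    [0,0,0],
    [0,0,0],
    [0,0,0],
    [0,0,0],
  ],
  rotation=[
    [0,0.12,0],
    [0,0.24,0],
    [0,0.36,0],
    [0,0.47,0],
    [0,0.54,0],
  ],
  grip=[1,1,1,1,1],
)

```text
time_s: 6.8
position: [0.4962, 0.1402, 0.0726]
tcp_rot: [[0.57, 0.0, 0.822], [-0.822, 0.0, 0.57], [0.0, -1.0, 0.0]]
force: [0.0, 0.0, -3.3]
opening: 0.161
```

>>> arm_command(
  translation=[
    [0,0,0],
    [0,0,0],
  ],
  rotation=[
    [0,0,0],
    [0,0,0],
  ],
  grip=[1,1],
)

```text
time_s: 7.0
position: [0.4961, 0.1402, 0.0726]
tcp_rot: [[0.574, 0.0, 0.819], [-0.819, 0.0, 0.574], [0.0, -1.0, 0.0]]
force: [-0.8, 0.3, -3.3]
opening: 0.159
```

Run:
```python
from h import *
s=cap('scene');t=cap('top')
a=cv2.resize(s['image'][170:270,260:400],(448,320),interpolation=cv2.INTER_CUBIC)
b=cv2.resize(t['image'][210:320,250:370],(349,320),interpolation=cv2.INTER_CUBIC)
cv2.imwrite('pics/over.png',np.hstack([a,b])); st=bot.read_state();print(st['position'],st['force'],st['tcp_rot'])
for n in('scene','top'):
  for k in('rule_foot','rule_tip'): print(n,k,[(round(r['conf'],2),(np.array(r['point'])*S).round(1)) for r in models.spot_point(n,k)[:3]])
```

```text
[0.49609171 0.14020921 0.07255803] [ 0.19880434  0.63045674 -4.05562797] [[ 5.73766478e-01  5.65270948e-05  8.19018941e-01]
 [-8.19018942e-01  6.48350619e-06  5.73766479e-01]
 [ 2.71232378e-05 -9.99999998e-01  5.00167799e-05]]
scene rule_foot [(0.85, array([325.2, 227.6]))]
scene rule_tip [(0.61, array([322.6, 239.5])), (0.57, array([225.9, 330.7]))]
top rule_foot [(0.94, array([156.9, 256.6])), (0.59, array([282.6, 284.6]))]
top rule_tip []
```

View pics/over.png

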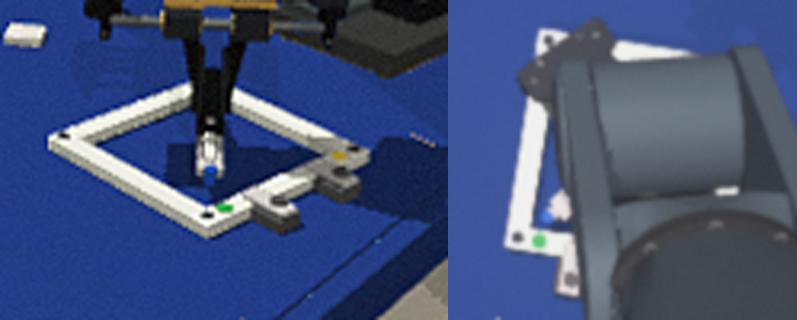

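Run:
```python
from h import *
s=cap('scene');t=cap('top')
for c,uv,n in((s,(325.2,227.6),'scene'),(t,(282.6,284.6),'top')):
    print(n,proj(c,[[.4531,.2016,.024],[.4484,.2093,.024]]).round(1).tolist(), atz(c,uv,.024).round(4))
from meas import blob
bs=blob(s['image'],'blue',(318,333,217,230)); bt=blob(t['image'],'blue',(279,289,278,290)); print(bs,bt,tri(s,bs[0],t,bt[0]))
```

```text
scene [[324.5, 226.8], [324.2, 228.6]] [0.4494 0.2038 0.024 ]
top [[283.2, 284.1], [279.9, 286.2]] [0.452 0.203 0.024]
(array([325.06557377, 222.        ]), np.int64(3)) (array([283.21 , 284.565]), np.int64(17)) (array([0.45189596, 0.20178895, 0.03754429]), np.float64(0.0002099846539515072))
```

>>> arm_command(
  translation=[
    [0,0.08,0],
    [0,0.16,0],
    [0,0.24,0],
    [0,0.34,0],
    [0,0.34,0],
  ],
  rotation=[
    [0,0,0],
    [0,0,0],
    [0,0,0],
    [0,0,0],
    [0,0,0],
  ],
  grip=[1,1,1,1,1],
)

```text
time_s: 7.9
position: [0.4958, 0.1402, 0.0444]
tcp_rot: [[0.573, -0.001, 0.82], [-0.82, 0.0, 0.573], [-0.001, -1.0, -0.001]]
force: [-0.4, 0.8, -0.6]
opening: 0.161
```

>>> arm_command(
  translation=[
    [-0.02,0,0],
    [-0.05,0,0],
    [-0.07,0,0],
    [-0.07,0,0],
  ],
  rotation=[
    [0,0,0],
    [0,0,0],
    [0,0,0],
    [0,0,0],
  ],
  grip=[1,1,1,1],
)

```text
time_s: 8.3
position: [0.4933, 0.1451, 0.0458]
tcp_rot: [[0.573, 0.001, 0.82], [-0.82, 0.0, 0.573], [0.001, -1.0, 0.001]]
force: [0.9, -0.5, -0.6]
opening: 0.156
```

```bash
cat > f.py <<'E'
from h import *
F=[];M=[];P=[]
for i in range(4):
    st=bot.read_state(); F.append(st['force']);P.append(st['position']); t=cap('top') if i==0 else cap('scene')
F=np.mean(F,0); R=np.array(st['tcp_rot']); P=np.mean(P,0)
th=np.radians(-9.95); Rf=np.array([[np.cos(th),-np.sin(th)],[np.sin(th),np.cos(th)]])
b=Rf.T@(P[:2]-[.504,.130])*1e3; u=Rf.T@R[:2,0]
print('t',round(st['time_s'],2),'P',P.round(4),'yaw',round(np.degrees(np.arctan2(R[1,0],R[0,0])),2),'F world',F.round(2),'F tool',(R.T@F).round(2),'F frame',(Rf.T@F[:2]).round(2))
print('frame mm: block',b.round(1),'foot(shut)',(b-75*u).round(1),'tip',(b+75*u).round(1))
E
python3 f.py
```

```text
t 8.45 P [0.4933 0.1451 0.0457] yaw -55.07 F world [ 0.65 -0.11 -0.34] F tool [0.46 0.34 0.47] F frame [0.66 0.  ]
frame mm: block [-13.2  13. ] foot(shut) [-66.1  66.2] tip [ 39.8 -40.1]
```

>>> arm_command(
  translation=[
    [-0.015,0,0],
    [-0.03,0,0],
    [-0.03,0,0],
  ],
  rotation=[
    [0,0,0],
    [0,0,0],
    [0,0,0],
  ],
  grip=[1,1,1],
)

```text
time_s: 8.8
position: [0.4914, 0.1469, 0.0454]
tcp_rot: [[0.573, -0.0, 0.82], [-0.82, -0.0, 0.573], [0.0, -1.0, -0.0]]
force: [0.2, -0.6, -0.9]
opening: 0.157
```

>>> arm_command(
  translation=[
    [-0.007,0,0],
    [-0.013,0,0],
    [-0.013,0,0],
  ],
  rotation=[
    [0,0,0],
    [0,0,0],
    [0,0,0],
  ],
  grip=[1,1,1],
)

```text
time_s: 9.1
position: [0.491, 0.1475, 0.0454]
tcp_rot: [[0.573, 0.0, 0.82], [-0.82, -0.0, 0.573], [0.0, -1.0, 0.0]]
force: [1.0, -1.8, -0.0]
opening: 0.158
```

```bash
python3 f.py
```

```text
t 9.25 P [0.491  0.1475 0.0454] yaw -55.05 F world [ 1.6  -2.61 -0.23] F tool [ 3.06  0.23 -0.18] F frame [ 2.03 -2.29]
frame mm: block [-15.8  15. ] foot(shut) [-68.7  68.1] tip [ 37.2 -38.2]
```

>>> arm_command(
  translation=[
    [-0.01,0,0],
    [-0.01,0,0],
    [-0.01,0,0],
  ],
  rotation=[
    [0,0,0],
    [0,0,0],
    [0,0,0],
  ],
  grip=[1,1,1],
)

```text
time_s: 9.6
position: [0.491, 0.1482, 0.0455]
tcp_rot: [[0.573, 0.001, 0.82], [-0.82, -0.0, 0.573], [0.001, -1.0, 0.001]]
force: [2.2, -3.8, -0.3]
opening: 0.158
```

```bash
python3 f.py
```

```text
t 9.75 P [0.491  0.1482 0.0455] yaw -55.06 F world [ 2.86 -3.27 -0.15] F tool [4.32 0.15 0.48] F frame [ 3.38 -2.72]
frame mm: block [-15.9  15.7] foot(shut) [-68.9  68.8] tip [ 37.  -37.4]
```

>>> arm_command(
  translation=[
    [0.03,0,0],
    [0.08,0,0],
    [0.13,0,0],
    [0.18,0,0],
    [0.23,0,0],
  ],
  rotation=[
    [0,0,0],
    [0,0,0],
    [0,0,0],
    [0,0,0],
    [0,0,0],
  ],
  grip=[1,1,1,1,1],
)

```text
time_s: 10.3
position: [0.5011, 0.1331, 0.0453]
tcp_rot: [[0.572, -0.0, 0.82], [-0.82, 0.0, 0.572], [-0.0, -1.0, 0.0]]
force: [3.0, 2.2, 0.6]
opening: 0.164
```

>>> arm_command(
  translation=[
    [0.05,0,0],
    [0.1,0,0],
    [0.15,0,0],
    [0.2,0,0],
    [0.24,0,0],
  ],
  rotation=[
    [0,0,0],
    [0,0,0],
    [0,0,0],
    [0,0,0],
    [0,0,0],
  ],
  grip=[1,1,1,1,1],
)

```text
time_s: 10.8
position: [0.5121, 0.1171, 0.0453]
tcp_rot: [[0.573, -0.0, 0.82], [-0.82, -0.0, 0.573], [-0.0, -1.0, -0.0]]
force: [1.4, 1.1, -0.3]
opening: 0.156
```

```bash
python3 f.py
```

```text
t 10.95 P [0.5121 0.117  0.0453] yaw -55.08 F world [ 1.51  1.7  -0.11] F tool [-0.53  0.11  2.21] F frame [1.19 1.93]
frame mm: block [ 10.3 -11.4] foot(shut) [-42.7  41.8] tip [ 63.2 -64.5]
```

>>> arm_command(
  translation=[
    [0.01,0,0.01],
    [0.03,0,0.01],
    [0.04,0,0.01],
    [0.04,0,0.01],
  ],
  rotation=[
    [0,0,0],
    [0,0,0],
    [0,0,0],
    [0,0,0],
  ],
  grip=[1,1,1,1],
)

```text
time_s: 11.4
position: [0.5138, 0.1151, 0.0452]
tcp_rot: [[0.573, -0.002, 0.82], [-0.82, -0.0, 0.573], [-0.001, -1.0, -0.001]]
force: [-0.6, -0.2, 0.0]
opening: 0.158
```

```bash
python3 f.py; python3 -c "
from h import *
st=bot.read_state();print(np.round(st['moment'],3))
t=cap('scene');b=cap('top');cv2.imwrite('pics/g1.png',np.hstack([cv2.resize(t['image'][170:270,260:400],(448,320),interpolation=cv2.INTER_CUBIC),cv2.resize(b['image'][210:320,250:370],(349,320),interpolation=cv2.INTER_CUBIC)]))"
```

```text
t 11.55 P [0.5138 0.1152 0.0452] yaw -55.04 F world [-0.35 -0.24  0.16] F tool [-0.01 -0.16 -0.42] F frame [-0.31 -0.29]
frame mm: block [ 12.2 -12.9] foot(shut) [-40.7  40.2] tip [ 65.2 -66. ]
[-0.077  0.057 -0.047]
```

View pics/g1.png

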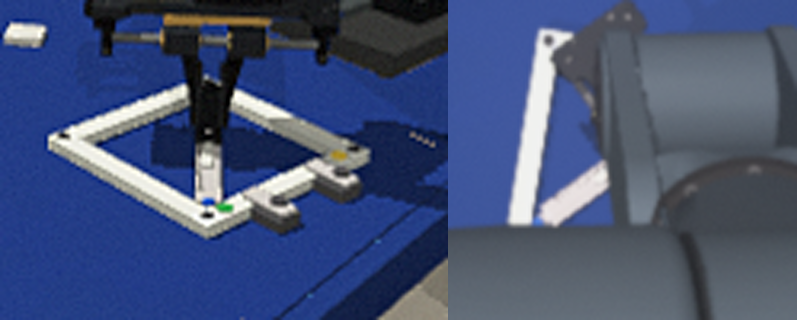

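The foot sits in the corner at the green dot (crop (210,203)) and the side force is gone. Continuing gently out to the far corner.

>>> arm_command(
  translation=[
    [0.015,0,0],
    [0.03,0,0],
    [0.03,0,0],
  ],
  rotation=[
    [0,0,0],
    [0,0,0],
    [0,0,0],
  ],
  grip=[1,1,1],
)

```text
time_s: 12.0
position: [0.5156, 0.1133, 0.0453]
tcp_rot: [[0.573, -0.001, 0.82], [-0.82, -0.0, 0.573], [-0.0, -1.0, -0.001]]
force: [-0.9, -0.3, -0.0]
opening: 0.158
```

>>> arm_command(
  translation=[
    [0.007,0,0],
    [0.015,0,0],
    [0.015,0,0],
  ],
  rotation=[
    [0,0,0],
    [0,0,0],
    [0,0,0],
  ],
  grip=[1,1,1],
)

```text
time_s: 12.3
position: [0.5158, 0.113, 0.0452]
tcp_rot: [[0.572, -0.001, 0.82], [-0.82, 0.001, 0.572], [-0.001, -1.0, -0.001]]
force: [-2.2, 5.0, -0.6]
opening: 0.156
```

```bash
python3 f.py
```

```text
t 12.45 P [0.5158 0.113  0.0452] yaw -55.07 F world [-2.25  5.05 -0.27] F tool [-5.43  0.28  1.05] F frame [-3.09  4.59]
frame mm: block [ 14.6 -14.7] foot(shut) [-38.4  38.4] tip [ 67.5 -67.9]
```

>>> arm_command(
  translation=[
    [0.009,0,0],
    [0.009,0,0],
    [0.009,0,0],
    [0.009,0,0],
  ],
  rotation=[
    [0,0,0],
    [0,0,0],
    [0,0,0],
    [0,0,0],
  ],
  grip=[1,1,1,1],
)

```text
time_s: 12.9
position: [0.516, 0.1128, 0.0452]
tcp_rot: [[0.572, -0.002, 0.82], [-0.82, 0.001, 0.572], [-0.002, -1.0, -0.001]]
force: [-2.0, 6.1, -0.6]
opening: 0.16
```

```bash
python3 f.py
```

```text
t 13.05 P [0.5159 0.1128 0.0452] yaw -55.08 F world [-1.88  6.28 -0.35] F tool [-6.22  0.36  2.05] F frame [-2.94  5.86]
frame mm: block [ 14.7 -14.9] foot(shut) [-38.2  38.3] tip [ 67.6 -68. ]
```

>>> arm_command(
  translation=[
    [0,0,0.01],
    [0,0,0.015],
    [0,0,0.015],
    [0,0,0.015],
  ],
  rotation=[
    [0,0,0],
    [0,0,0],
    [0,0,0],
    [0,0,0],
  ],
  grip=[1,1,1,1],
)

```text
time_s: 13.5
position: [0.5167, 0.1128, 0.0451]
tcp_rot: [[0.573, -0.002, 0.82], [-0.82, 0.0, 0.573], [-0.002, -1.0, -0.002]]
force: [-4.3, 4.4, -0.3]
opening: 0.16
```

```bash
python3 f.py
```

```text
t 13.65 P [0.5168 0.1128 0.0451] yaw -55.06 F world [-3.83  4.27  0.11] F tool [-5.69 -0.1  -0.69] F frame [-4.51  3.54]
frame mm: block [ 15.5 -14.8] foot(shut) [-37.4  38.4] tip [ 68.5 -67.9]
```

Green diagonal: forces on both walls (-4.5, 3.5 N), slide travel about 43.8 mm. Now close the slide, lift and turn to the yellow diagonal.

>>> arm_command(
  translation=[
    [-0.05,0,0],
    [-0.14,0,0],
    [-0.24,0,0],
    [-0.34,0,0],
    [-0.42,0,0],
  ],
  rotation=[
    [0,0,0],
    [0,0,0],
    [0,0,0],
    [0,0,0],
    [0,0,0],
  ],
  grip=[1,1,1,1,1],
)

```text
time_s: 14.2
position: [0.4985, 0.1407, 0.0455]
tcp_rot: [[0.573, 0.001, 0.819], [-0.819, -0.0, 0.573], [0.001, -1.0, 0.001]]
force: [-1.0, -1.2, 0.5]
opening: 0.157
```

>>> arm_command(
  translation=[
    [-0.05,0,0],
    [-0.09,0,0],
    [-0.12,0,0],
    [-0.12,0,0],
  ],
  rotation=[
    [0,0,0],
    [0,0,0],
    [0,0,0],
    [0,0,0],
  ],
  grip=[1,1,1,1],
)

```text
time_s: 14.6
position: [0.4931, 0.1482, 0.0454]
tcp_rot: [[0.573, 0.0, 0.82], [-0.82, 0.0, 0.573], [0.0, -1.0, 0.0]]
force: [-0.3, -0.6, -0.4]
opening: 0.162
```

```bash
python3 f.py
```

```text
t 14.75 P [0.4933 0.148  0.0454] yaw -55.07 F world [-0.66 -0.18 -0.43] F tool [-0.23  0.43 -0.65] F frame [-0.62 -0.3 ]
frame mm: block [-13.7  15.8] foot(shut) [-66.6  69. ] tip [ 39.3 -37.3]
```

>>> arm_command(
  translation=[
    [0,-0.12,0],
    [0,-0.24,0],
    [0,-0.36,0],
    [0,-0.46,0],
    [0,-0.5,0],
  ],
  rotation=[
    [0,0,0],
    [0,0,0],
    [0,0,0],
    [0,0,0],
    [0,0,0],
  ],
  grip=[1,1,1,1,1],
)

```text
time_s: 15.3
position: [0.4937, 0.1479, 0.0866]
tcp_rot: [[0.573, 0.002, 0.82], [-0.82, 0.0, 0.573], [0.001, -1.0, 0.002]]
force: [0.4, -0.1, -3.1]
opening: 0.154
```

>>> arm_command(
  translation=[
    [0.03,0,-0.02],
    [0.09,0,-0.06],
    [0.15,0,-0.1],
    [0.21,0,-0.14],
    [0.26,0,-0.168],
  ],
  rotation=[
    [0,-0.08,0],
    [0,-0.18,0],
    [0,-0.29,0],
    [0,-0.4,0],
    [0,-0.501,0],
  ],
  grip=[1,1,1,1,1],
)

```text
time_s: 15.8
position: [0.4939, 0.1229, 0.0855]
tcp_rot: [[0.908, -0.0, 0.419], [-0.419, -0.0, 0.908], [-0.0, -1.0, -0.0]]
force: [-0.1, -0.5, -3.9]
opening: 0.161
```

>>> arm_command(
  translation=[
    [0,0,0],
    [0,0,0],
    [0,0,0],
    [0,0,0],
    [0,0,0],
  ],
  rotation=[
    [0,-0.1,0],
    [0,-0.2,0],
    [0,-0.3,0],
    [0,-0.4,0],
    [0,-0.501,0],
  ],
  grip=[1,1,1,1,1],
)

```text
time_s: 16.3
position: [0.494, 0.1231, 0.0855]
tcp_rot: [[0.996, -0.0, -0.092], [0.092, 0.0, 0.996], [-0.0, -1.0, 0.0]]
force: [-0.1, 0.9, -3.6]
opening: 0.16
```

>>> arm_command(
  translation=[
    [0,0,0],
    [0,0,0],
    [0,0,0],
    [0,0,0],
    [0,0,0],
  ],
  rotation=[
    [0,-0.1,0],
    [0,-0.2,0],
    [0,-0.3,0],
    [0,-0.42,0],
    [0,-0.501,0],
  ],
  grip=[1,1,1,1,1],
)

```text
time_s: 16.8
position: [0.494, 0.1232, 0.0855]
tcp_rot: [[0.816, -0.0, -0.579], [0.579, 0.0, 0.816], [-0.0, -1.0, 0.0]]
force: [-1.3, -0.0, -3.7]
opening: 0.157
```

>>> arm_command(
  translation=[
    [0,0,0],
    [0,0,0],
  ],
  rotation=[
    [0,0,0],
    [0,0,0],
  ],
  grip=[1,1],
)

```text
time_s: 17.0
position: [0.494, 0.1232, 0.0854]
tcp_rot: [[0.819, -0.0, -0.574], [0.574, 0.0, 0.819], [-0.0, -1.0, 0.0]]
force: [-0.4, 0.3, -4.4]
opening: 0.157
```

```bash
python3 f.py;  python3 - <<'E'
from h import *
t=cap('scene');b=cap('top');cv2.imwrite('pics/y1.png',np.hstack([cv2.resize(t['image'][170:270,260:400],(448,320),interpolation=cv2.INTER_CUBIC),cv2.resize(b['image'][210:320,250:370],(349,320),interpolation=cv2.INTER_CUBIC)]))
st=bot.read_state();P=np.array(st['position']);d=np.array(st['tcp_rot'])[:,0]
for sl in(0,.01,.02): print(sl,proj(t,P-[0,0,.009+.032]-d*(.075+sl)).round(1),proj(b,P-[0,0,.041]-d*(.075+sl)).round(1))
for n in('scene','top'): print([(round(r['conf'],2),(np.array(r['point'])*S).round(1)) for r in models.spot_point(n,'rule_foot')[:3]])
E
```

```text
t 17.15 P [0.494  0.1231 0.0854] yaw 35.06 F world [-0.08  0.27 -3.34] F tool [0.08 3.34 0.27] F frame [-0.13  0.25]
frame mm: block [-8.7 -8.5] foot(shut) [-61.7 -61.5] tip [44.4 44.6]
0 [[359.1 204.4]] [[336.2 292. ]]
0.01 [[363.1 204.6]] [[338.8 295.6]]
0.02 [[367.1 204.8]] [[341.4 299.1]]
[(0.96, array([362. , 207.7])), (0.93, array([207.2, 282.4]))]
[(0.78, array([157.4, 250.9]))]
```

View pics/y1.png

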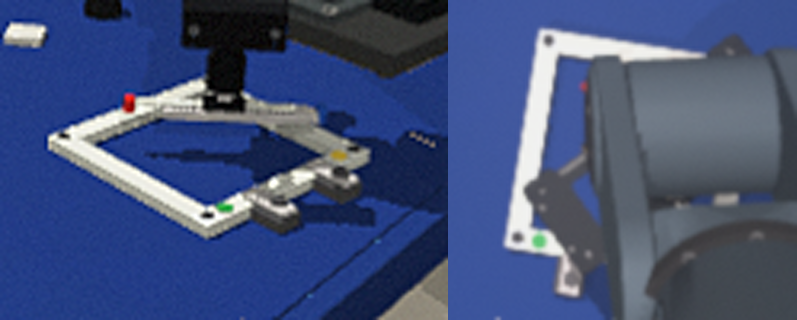

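>>> arm_command(
  translation=[
    [0.02,0.1,0],
    [0.04,0.2,0],
    [0.05,0.3,0],
    [0.05,0.4,0],
    [0.05,0.5,0],
  ],
  rotation=[
    [0,0,0],
    [0,0,0],
    [0,0,0],
    [0,0,0],
    [0,0,0],
  ],
  grip=[1,1,1,1,1],
)

```text
time_s: 17.9
position: [0.4972, 0.1254, 0.0445]
tcp_rot: [[0.818, -0.001, -0.575], [0.575, -0.0, 0.818], [-0.001, -1.0, 0.0]]
force: [-1.1, 0.0, -0.4]
opening: 0.158
```

>>> arm_command(
  translation=[
    [0,0,0],
    [-0.03,0,0],
    [-0.07,0,0],
    [-0.1,0,0],
    [-0.1,0,0],
  ],
  rotation=[
    [0,0,0],
    [0,0,0],
    [0,0,0],
    [0,0,0],
    [0,0,0],
  ],
  grip=[1,1,1,1,1],
)

```text
time_s: 18.4
position: [0.491, 0.1205, 0.0459]
tcp_rot: [[0.818, 0.001, -0.575], [0.575, -0.0, 0.818], [0.001, -1.0, -0.001]]
force: [1.9, 0.2, -1.5]
opening: 0.16
```

```bash
python3 f.py
```

```text
t 18.55 P [0.491  0.1206 0.0457] yaw 35.13 F world [ 1.22 -0.46 -0.31] F tool [ 0.73  0.31 -1.07] F frame [ 1.28 -0.24]
frame mm: block [-11.2 -11.5] foot(shut) [-64.1 -64.7] tip [41.8 41.6]
```

>>> arm_command(
  translation=[
    [-0.02,0,0],
    [-0.04,0,0],
    [-0.06,0,0],
    [-0.06,0,0],
  ],
  rotation=[
    [0,0,0],
    [0,0,0],
    [0,0,0],
    [0,0,0],
  ],
  grip=[1,1,1,1],
)

```text
time_s: 19.0
position: [0.4866, 0.118, 0.0453]
tcp_rot: [[0.818, -0.0, -0.575], [0.575, -0.0, 0.818], [-0.0, -1.0, 0.0]]
force: [0.5, 0.2, -0.8]
opening: 0.159
```

>>> arm_command(
  translation=[
    [-0.01,0,0],
    [-0.015,0,0],
    [-0.015,0,0],
  ],
  rotation=[
    [0,0,0],
    [0,0,0],
    [0,0,0],
  ],
  grip=[1,1,1],
)

```text
time_s: 19.3
position: [0.4858, 0.1174, 0.0454]
tcp_rot: [[0.818, -0.0, -0.575], [0.575, 0.0, 0.818], [-0.0, -1.0, 0.0]]
force: [1.9, 0.7, -0.0]
opening: 0.155
```

```bash
python3 f.py
```

```text
t 19.45 P [0.4858 0.1174 0.0453] yaw 35.12 F world [0.89 1.02 0.11] F tool [ 1.31 -0.11  0.32] F frame [0.7  1.15]
frame mm: block [-15.8 -15.5] foot(shut) [-68.7 -68.6] tip [37.2 37.6]
```

Nearly seated. A little more push.

>>> arm_command(
  translation=[
    [-0.01,0,0],
    [-0.02,0,0],
    [-0.02,0,0],
    [-0.02,0,0],
  ],
  rotation=[
    [0,0,0],
    [0,0,0],
    [0,0,0],
    [0,0,0],
  ],
  grip=[1,1,1,1],
)

```text
time_s: 19.9
position: [0.4856, 0.1167, 0.0455]
tcp_rot: [[0.818, 0.002, -0.575], [0.575, 0.0, 0.818], [0.002, -1.0, -0.001]]
force: [3.7, 2.3, -0.5]
opening: 0.158
```

```bash
python3 f.py
```

```text
t 20.05 P [0.4855 0.1167 0.0455] yaw 35.1 F world [ 3.39  3.38 -0.33] F tool [4.72 0.34 0.82] F frame [2.76 3.92]
frame mm: block [-15.9 -16.3] foot(shut) [-68.9 -69.4] tip [37.1 36.7]
```

>>> arm_command(
  translation=[
    [0.03,0,0],
    [0.08,0,0],
    [0.13,0,0],
    [0.18,0,0],
    [0.23,0,0],
  ],
  rotation=[
    [0,0,0],
    [0,0,0],
    [0,0,0],
    [0,0,0],
    [0,0,0],
  ],
  grip=[1,1,1,1,1],
)

```text
time_s: 20.6
position: [0.4994, 0.1272, 0.0452]
tcp_rot: [[0.818, -0.001, -0.576], [0.576, -0.0, 0.818], [-0.001, -1.0, 0.001]]
force: [0.3, -1.3, -0.8]
opening: 0.16
```

>>> arm_command(
  translation=[
    [0.05,0,0],
    [0.1,0,0],
    [0.15,0,0],
    [0.2,0,0],
    [0.24,0,0],
  ],
  rotation=[
    [0,0,0],
    [0,0,0],
    [0,0,0],
    [0,0,0],
    [0,0,0],
  ],
  grip=[1,1,1,1,1],
)

```text
time_s: 21.1
position: [0.5153, 0.1384, 0.0453]
tcp_rot: [[0.818, -0.001, -0.575], [0.575, 0.0, 0.818], [-0.0, -1.0, 0.0]]
force: [-0.0, -0.5, -0.4]
opening: 0.154
```

```bash
python3 f.py
```

```text
t 21.25 P [0.5155 0.1385 0.0453] yaw 35.12 F world [0.43 0.15 0.09] F tool [ 0.43 -0.09 -0.12] F frame [0.39 0.22]
frame mm: block [ 9.9 10.3] foot(shut) [-43.1 -42.8] tip [62.9 63.4]
```

Tip is at (62.9, 63.4), with about 7 mm left to go. Easing in.

>>> arm_command(
  translation=[
    [0.025,0,0],
    [0.05,0,0],
    [0.07,0,0],
    [0.07,0,0],
  ],
  rotation=[
    [0,0,0],
    [0,0,0],
    [0,0,0],
    [0,0,0],
  ],
  grip=[1,1,1,1],
)

```text
time_s: 21.7
position: [0.52, 0.1415, 0.0453]
tcp_rot: [[0.818, 0.0, -0.575], [0.575, 0.0, 0.818], [0.0, -1.0, 0.0]]
force: [-0.3, 0.8, -0.2]
opening: 0.161
```

>>> arm_command(
  translation=[
    [0.01,0,0],
    [0.018,0,0],
    [0.018,0,0],
    [0.018,0,0],
  ],
  rotation=[
    [0,0,0],
    [0,0,0],
    [0,0,0],
    [0,0,0],
  ],
  grip=[1,1,1,1],
)

```text
time_s: 22.1
position: [0.5208, 0.142, 0.0453]
tcp_rot: [[0.818, -0.001, -0.575], [0.575, -0.0, 0.818], [-0.001, -1.0, 0.0]]
force: [-0.5, 0.0, -0.2]
opening: 0.158
```

```bash
python3 f.py
```

```text
t 22.25 P [0.5208 0.142  0.0453] yaw 35.12 F world [-0.85 -0.67  0.  ] F tool [-1.08 -0.   -0.06] F frame [-0.72 -0.81]
frame mm: block [14.5 14.8] foot(shut) [-38.5 -38.3] tip [67.4 67.9]
```

>>> arm_command(
  translation=[
    [0.012,0,0],
    [0.025,0,0],
    [0.025,0,0],
    [0.025,0,0],
  ],
  rotation=[
    [0,0,0],
    [0,0,0],
    [0,0,0],
    [0,0,0],
  ],
  grip=[1,1,1,1],
)

```text
time_s: 22.7
position: [0.5211, 0.1423, 0.045]
tcp_rot: [[0.817, -0.004, -0.576], [0.576, -0.002, 0.817], [-0.004, -1.0, 0.001]]
force: [-3.7, -5.2, 0.1]
opening: 0.156
```

```bash
python3 f.py
```

```text
t 22.85 P [0.5211 0.1423 0.045 ] yaw 35.16 F world [-3.11 -4.72 -0.03] F tool [-5.26  0.05 -2.07] F frame [-2.25 -5.19]
frame mm: block [14.7 15.1] foot(shut) [-38.2 -38.1] tip [67.6 68.2]
```

>>> arm_command(
  translation=[
    [0.003,0,-0.01],
    [0.005,0,-0.016],
    [0.005,0,-0.016],
    [0.005,0,-0.016],
  ],
  rotation=[
    [0,0,0],
    [0,0,0],
    [0,0,0],
    [0,0,0],
  ],
  grip=[1,1,1,1],
)

```text
time_s: 23.3
position: [0.522, 0.1422, 0.045]
tcp_rot: [[0.818, -0.004, -0.575], [0.575, -0.001, 0.818], [-0.004, -1.0, 0.002]]
force: [-4.9, -2.2, -0.2]
opening: 0.156
```

```bash
python3 f.py
```

```text
t 23.45 P [0.522  0.1422 0.045 ] yaw 35.13 F world [-4.56 -3.31 -0.21] F tool [-5.63  0.23 -0.09] F frame [-3.92 -4.05]
frame mm: block [15.6 15.2] foot(shut) [-37.4 -37.9] tip [68.6 68.3]
```

Yellow diagonal: both walls pressed (-3.9, -4.1 N), travel about 44.5 mm. They agree within about 0.7 mm, so either diagonal will do and I leave the rule here. Easing the push, lowering the block and releasing.

>>> arm_command(
  translation=[
    [-0.008,0,0],
    [-0.008,0.02,0],
    [-0.008,0.05,0],
    [-0.008,0.05,0],
  ],
  rotation=[
    [0,0,0],
    [0,0,0],
    [0,0,0],
    [0,0,0],
  ],
  grip=[1,1,1,1],
)

```text
time_s: 23.9
position: [0.522, 0.1421, 0.0409]
tcp_rot: [[0.818, -0.003, -0.575], [0.575, -0.0, 0.818], [-0.002, -1.0, 0.002]]
force: [-5.4, -2.5, -0.2]
opening: 0.155
```

>>> arm_command(
  translation=[
    [0,0,0],
    [0,0,0],
    [0,0,0],
    [0,0,0],
    [0,0,0],
  ],
  rotation=[
    [0,0,0],
    [0,0,0],
    [0,0,0],
    [0,0,0],
    [0,0,0],
  ],
  grip=[0,0,0,0,0],
)

```text
time_s: 24.4
position: [0.5239, 0.1422, 0.0416]
tcp_rot: [[0.818, 0.001, -0.575], [0.575, 0.0, 0.818], [0.001, -1.0, -0.001]]
force: [0.4, -0.2, 0.6]
opening: 0.471
```

>>> arm_command(
  translation=[
    [0,-0.2,0],
    [0,-0.4,0],
    [0,-0.7,0],
    [0,-1,0],
  ],
  rotation=[
    [0,0,0],
    [0,0,0],
    [0,0,0],
    [0,0,0],
  ],
  grip=[0,0,0,0],
)

```text
time_s: 24.8
position: [0.5231, 0.1421, 0.1219]
tcp_rot: [[0.818, -0.0, -0.575], [0.575, 0.0, 0.818], [-0.0, -1.0, 0.0]]
force: [0.4, 0.2, 0.2]
opening: 0.503
```

>>> arm_command(
  translation=[
    [0.1,-0.4,0.5],
    [0.1,-0.8,1],
    [0.1,-1,1],
  ],
  rotation=[
    [0,0,0],
    [0,0,0],
    [0,0,0],
  ],
  grip=[0,0,0],
)

```text
time_s: 25.1
position: [0.4815, 0.215, 0.2035]
tcp_rot: [[0.816, 0.001, -0.578], [0.578, 0.002, 0.816], [0.001, -1.0, 0.001]]
force: [1.0, -0.4, 0.2]
opening: 0.499
```

>>> arm_command(
  translation=[
    [0,0,0.5],
    [0,0,1],
    [0,0,1],
  ],
  rotation=[
    [0,0,0],
    [0,0,0],
    [0,0,0],
  ],
  grip=[0,0,0],
)

```text
time_s: 25.4
position: [0.4344, 0.2803, 0.2016]
tcp_rot: [[0.815, -0.002, -0.579], [0.579, 0.001, 0.815], [-0.001, -1.0, 0.002]]
force: [-0.4, -0.6, -0.1]
opening: 0.502
```

>>> arm_command(
  translation=[
    [0,0,0.5],
    [0,0,1],
    [0,0,1],
  ],
  rotation=[
    [0,0,0],
    [0,0,0],
    [0,0,0],
  ],
  grip=[0,0,0],
)

```text
time_s: 25.7
position: [0.3894, 0.3453, 0.2013]
tcp_rot: [[0.815, -0.001, -0.579], [0.579, 0.001, 0.815], [-0.0, -1.0, 0.001]]
force: [-0.9, -0.7, -0.3]
opening: 0.498
```

>>> arm_command(
  translation=[
    [0,0,0.5],
    [0,0,1],
    [0,0,1],
    [0,0,1],
  ],
  rotation=[
    [0,0,0],
    [0,0,0],
    [0,0,0],
    [0,0,0],
  ],
  grip=[0,0,0,0],
)

```text
time_s: 26.1
position: [0.3461, 0.4083, 0.2012]
tcp_rot: [[0.817, 0.001, -0.577], [0.577, -0.001, 0.817], [0.0, -1.0, -0.001]]
force: [-0.0, -0.3, 0.3]
opening: 0.501
```

Run:
```python
from meas import *
t=cap('scene');b=cap('top');cv2.imwrite('pics/end.png',np.hstack([cv2.resize(t['image'][170:270,260:400],(420,300),interpolation=cv2.INTER_CUBIC),cv2.resize(b['image'][210:310,250:370],(360,300),interpolation=cv2.INTER_CUBIC)]))
cv2.imwrite('pics/endtop.png',b['image'])
W=lambda x,y,z:[.504+.985*x+.1728*y,.130-.1728*x+.985*y,z]
E=[W(-.0685,-.0685,.013),W(.068,.0685,.013)]
for n,c in(('scene',t),('top',b)): print(n,'expected foot,tip',proj(c,E).round(1).tolist())
for n,c in(('scene',t),('top',b)):
    q=proj(c,E).astype(int); 
    for k,p in(('blue',q[0]),('red',q[1])):
        try:
            r=blob(c['image'],k,(p[0]-7,p[0]+8,p[1]-7,p[1]+8)); print(n,k,r[0].round(1),r[1],atz(c,r[0],.012).round(4))
        except Exception as e: print(n,k,e)
print(edges(b,np.load('frame.npy'))[5][0].round(4)); st=bot.read_state(); print(st['position'],st['time_s'],np.round(st['force'],1))
```

```text
scene expected foot,tip [[361.9, 215.5], [286.7, 212.3]]
top expected foot,tip [[336.9, 295.4], [288.7, 230.2]]
scene blue [361.9 215. ] 3 [0.4271 0.0701 0.012 ]
scene red [287.  212.5] 8 [0.5826 0.1847 0.012 ]
top blue [336.9 295.3] 8 [0.4249 0.0741 0.012 ]
top red [288.8 230. ] 11 [0.5834 0.1853 0.012 ]
[0.5758 0.1174]
[0.3466994  0.4074588  0.20123716] 26.2 [ 0.4  0.4 -0.3]
```

View pics/end.png

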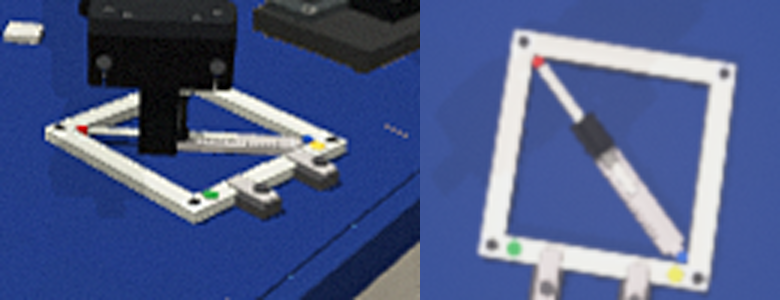

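The picture shows the rule flat on the yellow diagonal, with the foot at the yellow dot (top px 336.9,295.3) and the tip in the far corner (288.8,230.0). Both are within 0.3 px of where they should be seated, and the frame has not moved. Handing in.

```bash
python3 -c "
from rig import bot
print(bot.hand_in())"
```

```text
the job is handed in; nothing more can be done
None
```

I measured both diagonals, green first and then yellow, and the frame is square to within what I could measure. The rule is left flat across the yellow diagonal and the job is handed in.

| Diagonal | Slide reading | Wall forces at the seated tip |
|---|---|---|
| Green | about 43.8 mm | about 4.5 N and 3.5 N |
| Yellow | about 44.5 mm | about 3.9 N and 4.1 N |

- **Result:** the readings differ by about 0.7 mm, which is inside the 3 mm limit, so either diagonal would do. The readings come from arm travel, good to about 1 mm. The camera had also shown the frame square, with diagonals 0.3 mm apart.
- **Forces:** the readings I took at each stop were all about 7 N or less.
- **Getting the tip seated:** on each diagonal the tip first caught on a side bar. I moved it sideways about 1 mm until both walls pressed it.
- **Final check:** after I let go, the foot and tip were within about 0.5 px of their seated positions in both cameras (within 0.3 px from above). The image gives a reading of about 43.6 mm, about 1 mm below the arm's yellow figure. The frame had not moved, the robot was clear, and about 26 s had been used.
- **Not checked:** I did not re-measure the positions of the loupe, calculator or gauge block, though the arm never went near them.

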